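# Show the slide carrier's blue end over the hand-off ledge

### The arm

A 6-joint arm with a two-finger parallel gripper is mounted at the origin on the work surface. World frame = base frame: x ahead of the robot, y to its left, z up, the work surface at z = 0. Lengths are in mm, angles in rad, forces in N, time in s.
With the tool pointing down it reaches from about 275 to 875 mm from the base axis. Payload 12.5 kg.
Tool frame: the origin (TCP) lies on the centre line of the jaws, within the pads' length; the fingertips stand 19 mm ahead of it and the grasp point (between the pads) is the TCP (env.nose_length is the distance from the TCP to the fingertips, in mm); z points along the fingers, x is the direction in which the jaws open and shut, and the axes are right-handed (so a half turn about z gives the same grasp; the last joint's range is limited). The gripper opens to 85 mm and grips with 20 to 120 N. Pads are 22 mm wide; open, the fingers measure 114 mm over their backs; the gripper's body (76 mm by 85 mm) begins 54 mm behind the grasp point. The pads swing forward as they close: fully open they stand 13 mm farther back than shut.
Start: joints at [1.175, 0.351, 1.652, -0, 1.139, -0.085], TCP at [168.169, 523.644, 212.59] pointing down, gripper open.
Joint ranges: [-2.75, 2.75], [-0.79, 2.1], [0.01, 2.65], [-1.57, 4.71], [0.07, 3.14], [-2.87, 2.87]. Speed limits (rad/s): [2.22, 2.22, 2.79, 3.14, 3.14, 3.14].

### API

Orientations are given as a rotation vector (axis times angle).
In Python, from workcell import env gives the robot as it stands. The module is installed in compiled form; this text tells all that it offers.
- The arm moves only by the tool carry_out, never from a script. Its argument "deltas" is a list of rows, each a list of 3 entries, a list of its own where there are three numbers: the shift along the world's x, y, z in m, then the turn, a rotation vector about the world's x, y, z in degrees, then the finger opening in m, from 0 to 0.0854. A call has 1 to 10 rows; each row shifts and turns the pose as measured when the row begins; what a row does not reach is not made up. A row lasts 1/10 s, in which the tool goes at most 50 mm and 8.59 degrees, less where a joint would pass 70% of its speed; a pose out of reach is approached as far as the arm can. A call with a gripper value outside its range is refused whole. The fingers move at their own pace and stop on an object; "grip_force" is the grip in N (left out, the last holds). Time passes only in rows, so rows that do not move let the fingers close. It gives the time, the measured TCP pose, the force and the opening at its end, in the units of the state.
- env.read_state(): the state, without advancing time (a new reading comes with each control period).
- env.capture(name): name is "scene" or "top" or "wrist"; returns a dict with "img" (420x560x3 uint8, red, green, blue), "range_z" (420x560 float32, mm along the optical axis (not along the pixel's ray), 0 where there is no reading), "mtx" (3x3 intrinsics, pixels), "world_to_cam" (4x4, takes a point from world to camera coordinates). Camera axes: x right, y down, z forward; pixel columns grow to the right and rows downward; lengths in mm; the calibration is good to about 2 mm. A picture is of the moment at which its call begins.
- env.finish_job(): hands the job in, once; it reports no verdict.
The state is a dict: "t": time; "joints": joint angles; "joint_vel": joint speeds; "tau": joint torques, N m; "ee_pos": TCP position; "orientation": TCP orientation; "wrist_force": force on the tool from outside, world axes, zero at the start; "moment": the same for the moment, N m; "gripper_width": finger opening in mm.
Only numpy, scipy, OpenCV 4.12 (cv2) and the standard library are available. Lean on these libraries where they do the work, as an engineer would, in place of code of your own. Each camera call takes 0.05 s, during which the arm holds its last target. There are 200 camera calls.

### The job

Push the yellow stop back, away from the robot's side, until it is right out of the lane; then slide the slide carrier along the ledge with the fingertips until its whole blue band sticks out past the open end while the red line is still on the ledge. Only push: the carrier stays flat in its lane and is never lifted or tipped. Leave everything else where it stands.

Things in the scene. Friction and masses are not known exactly. Their poses are not given: they have to be found in the camera images.
- ledge_end (a point): middle of the lane floor's edge at the open end of the black hand-off ledge, at lane floor height (50 mm above the bench). y points along the lane, out of the open end; x across the lane, away from the robot's side; z up. Beyond this edge is free air.
- ledge: the ledge, level and fixed, 300 mm long; axes as ledge_end, origin on the bench under the lane's middle. The 64 mm wide lane (x -32 to 32) lies between a lip 6 mm high (-x) and a fence 12 mm high (+x), each 14 mm thick. Outside the fence a side shelf, level with the lane floor (x 50 to 116, y -150 to 50), carries the objective and the dropper bottle.
- stop (a joint): yellow cross-slide stop near the open end. At 0 it blocks the lane; it slides along the ledge's +x (away from the robot's side) to its end stop at 0.045 m and is clear of the lane from 0.030. About 1.5 N of friction, no spring: it stays where left. Starts at 0 to 0.008.
- stop_face (a point): centre of the -x face of the stop's upright yellow thumb plate (30 mm wide along the lane, 10 mm thick, 1.5 to 47.5 mm above the lane floor); 27.5 mm above the lane floor, 40 mm back from the open end; ledge's axes; moves with the stop. Behind the plate a steel bar, 22 mm wide, top 9.5 mm above the lane floor, runs out through a gap in the fence.
- carrier: aluminium slide carrier plate, loose, flat in the lane: 120 mm long (y), 60 wide (x), 6 thick, about 130 g (varies). Origin: centre of the underside. The 24 mm at its +y end, which faces the open end, are blue; a 3 mm red line crosses it 50 to 53 mm from that end. It starts short of the stop, with 55 mm or more of free lane floor behind it (the lane's rear end is open too).
- carrier_lead (a point): middle of the carrier's blue end face (+y), half-way up its 6 mm thickness; carrier's axes.
- carrier_tail (a point): middle of the carrier's plain tail end face (-y), half-way up its 6 mm thickness; carrier's axes.
- objective: bystander, loose, to be left alone: black standing microscope objective, 27 mm diameter, 44 mm tall, on the ledge's side shelf. Origin: centre of its underside.
- dropper: bystander, loose, to be left alone: amber dropper bottle, 28 mm diameter, 48 mm tall, on the ledge's side shelf. Origin: centre of its underside.
- slide_box: bystander, loose, to be left alone: blue slide box with white lid, 100 x 90 x 35 mm. Origin: centre of its underside.
- beaker: bystander, loose, to be left alone: glass beaker, 66 mm diameter, 80 mm tall. Origin: centre of its underside.
- petri: bystander, loose, to be left alone: petri dish, 94 mm diameter, 16 mm tall. Origin: centre of its underside.
- wash_jar: bystander, loose, to be left alone: white jar with red cap, 56 mm diameter, 85 mm tall. Origin: centre of its underside.
There are look-alikes about, which are no part of the job. Of the things that look like the carrier, the middle-sized one is meant.

How it is judged (in metres and radians):
On the way, in this order (a step that is already met when the one before it is completed fails the run):
1. the stop is pushed back out of the lane (value of joint stop above 0.029 m), for 0.2 s.
2. the carrier overhangs the open end by the blue band, flat, red line on the ledge (y of carrier_lead in the frame of ledge_end between 0.0235 and 0.0515 m and z of carrier in the frame of ledge_end between -0.003 and 0.004 m and x of carrier in the frame of ledge_end between -0.008 and 0.008 m and angle between carrier's own z axis and vertical below 0.06 rad and angle between the y axis of carrier and the y axis of ledge_end, either way round below 0.1 rad), for 0.2 s.
At the end, for the whole second after the job is handed in: The stop is out of the lane (joint above 0.029 m). The carrier's blue end stands 23.5 to 51.5 mm past the ledge's open end, the carrier flat on the lane floor (tilt below 0.06 rad, height within -3/+4 mm), within 8 mm of the lane's middle, within 0.1 rad of its direction, at rest (all of step 2 and value of joint stop above 0.029 m and linear speed of carrier below 0.01 m/s and angular speed of carrier below 0.1 rad/s); the robot touches nothing.
It fails at once if the carrier is lifted more than 10 mm, tipped more than 0.2 rad or dropped off the ledge (z of carrier in the frame of ledge_end above 0.01 m or z of carrier in the frame of ledge_end below -0.015 m or angle between carrier's own z axis and vertical above 0.2 rad).
It fails at once if a bystander is moved more than 15 mm (distance of any of objective, dropper, slide_box, beaker, petri, wash_jar from where it was at the start of the episode above 0.015 m).
It also fails if it takes over 42 s, if anything falls off the work surface, if the arm or the gripper's body presses on something with over 40 N, if the wrist force passes 120 N, or if a joint passes its speed limit or range.

## Working session

There is one attempt and no reset: what is moved stays moved. The work goes in short steps, Python scripts to look and compute and a tool call to move; the robot and the scene stay as the last step left them, time stands still between calls to the robot, and variables do not carry over. Pictures are saved under pics/ and viewed, about 8 in all and at most 12, crops included, and the job is handed in when it is done.

Besides the shell and the picture viewer there is one more tool, called after ">>>" in YAML: its name, and indented under it one key for each argument. carry_out: Moves the arm, as the interface text tells. Its arguments: {"type":"object","properties":{"deltas":{"type":"array","items":{"type":"array"}},"grip_force":{"type":"number"}},"required":["deltas"]}

```bash
mkdir -p pics; cat > h.py <<'E'
import numpy as np, cv2
from workcell import env
def cap(n,f=None):
    c=env.capture(n)
    if f: cv2.imwrite('pics/'+f,c['img'][:,:,::-1])
    return c
def ray(c,u,v,z):
    "pixel -> world point on plane z (mm)"
    T=c['world_to_cam'];R=T[:3,:3];t=T[:3,3];o=-R.T@t
    d=R.T@np.linalg.inv(c['mtx'])@np.array([u,v,1.])
    return o+d*(z-o[2])/d[2]
def cloud(c):
    h,w=c['range_z'].shape;u,v=np.meshgrid(np.arange(w),np.arange(h));Z=c['range_z']
    P=np.stack([u*Z,v*Z,Z],-1)@np.linalg.inv(c['mtx']).T
    T=c['world_to_cam'];return (P-T[:3,3])@T[:3,:3]
def proj(c,p):
    T=c['world_to_cam'];q=c['mtx']@(T[:3,:3]@np.array(p,float)+T[:3,3]);return q[:2]/q[2]
E
python3 - <<'E'
from h import *
import pickle
cs={n:cap(n,n+'0.png') for n in('top','scene')}
pickle.dump(cs,open('c0.pkl','wb'))
for n in cs: print(n,cs[n]['mtx'],cs[n]['world_to_cam'])
print(env.read_state(),env.nose_length)
E
```

```text
top [[539.6266931    0.         276.36350338]
 [  0.         539.6266931  207.48656066]
 [  0.           0.           1.        ]] [[-2.30112913e-02 -9.99708088e-01 -7.36337307e-03  1.82141667e+01]
 [-9.97517580e-01  2.34499308e-02 -6.63986346e-02  5.06380127e+02]
 [ 6.65519227e-02  5.81717576e-03 -9.97766006e-01  1.44128265e+03]
 [ 0.00000000e+00  0.00000000e+00  0.00000000e+00  1.00000000e+00]]
scene [[399.62834126   0.         278.18095547]
 [  0.         399.62834126 206.82124253]
 [  0.           0.           1.        ]] [[-7.90941796e-02  9.96828577e-01 -8.76922671e-03  2.76710663e+01]
 [ 5.01795781e-01  3.22112831e-02 -8.64386156e-01 -1.57927015e+02]
 [-8.61362354e-01 -7.27682749e-02 -5.02752099e-01  1.56341282e+03]
 [ 0.00000000e+00  0.00000000e+00  0.00000000e+00  1.00000000e+00]]
{'t': 0.1, 'joints': array([ 1.17542924e+00,  3.51191059e-01,  1.65233756e+00, -4.54743404e-06,
        1.13907327e+00, -8.45717539e-02]), 'joint_vel': array([ 0.00082045,  0.00037131, -0.00128098,  0.00083894, -0.00183289,
       -0.00078703]), 'tau': array([ 4.17562896e-04, -5.06826746e+01, -2.91878808e+01, -5.55577958e-05,
        2.51432692e-03,  4.07724713e-06]), 'ee_pos': array([168.04501367, 523.38474014, 212.11605749]), 'orientation': array([ 2.53806445e+00,  1.85054582e+00, -1.35168401e-03]), 'wrist_force': array([-0.49010337, -0.15365988, -0.18099523]), 'moment': array([-0.00962537, -0.00638741,  0.05119451]), 'gripper_width': 85.3779554220503} 19.0
```

View pics/top0.png

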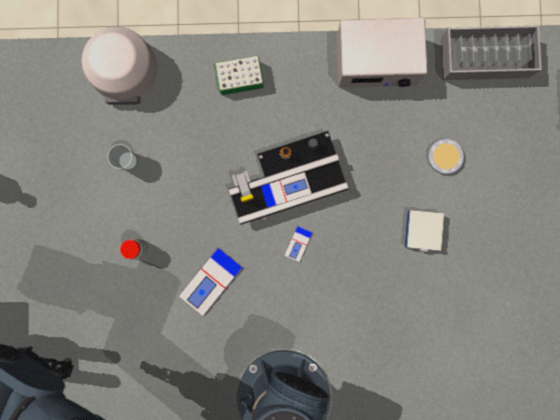

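View pics/scene0.png

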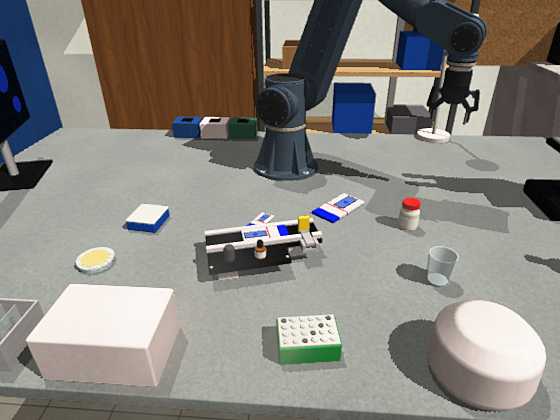

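The top view shows three look-alikes: a plate in the ledge lane at (287,190), a large one at (212,282) and a small one at (299,244). The middle-sized one is the plate in the lane. The yellow thumb plate is at (247,198) and the open end is on the image's left. I'll check with a close crop and measure.

```bash
python3 - <<'E'
from h import *
import pickle
c=pickle.load(open('c0.pkl','rb'))['top'];im=c['img']
cv2.imwrite('pics/crop0.png',cv2.resize(im[120:235,215:360,::-1],None,fx=5,fy=5,interpolation=cv2.INTER_CUBIC))
hsv=cv2.cvtColor(im,cv2.COLOR_RGB2HSV);H,S,V=cv2.split(hsv)
roi=np.zeros(H.shape,bool);roi[120:228,215:360]=1
P=cloud(c)
white=roi&(S<60)&(V>190)
n,l,st,ce=cv2.connectedComponentsWithStats(white.astype(np.uint8))
for i in range(1,n):
    if st[i,4]>30:
        m=l==i; v,u=np.where(m); r=cv2.minAreaRect(np.c_[u,v].astype(np.float32))
        print('white',st[i],ce[i].round(1),[ray(c,a,b,56)[:2].round(1).tolist() for a,b in cv2.boxPoints(r)],'z',np.median(P[m][:,2]).round(1))
for nm,m in(('yellow',roi&(H>20)&(H<35)&(S>150)&(V>120)),('blue',roi&(H>110)&(H<130)&(S>180)&(V>90))):
    n,l,st,ce=cv2.connectedComponentsWithStats(m.astype(np.uint8))
    for i in range(1,n):
        if st[i,4]>8:
            mm=l==i;v,u=np.where(mm);r=cv2.minAreaRect(np.c_[u,v].astype(np.float32))
            z=np.median(P[mm][:,2]);print(nm,st[i],ce[i].round(1),ray(c,*ce[i],z).round(1),[ray(c,a,b,z)[:2].round(1).tolist() for a,b in cv2.boxPoints(r)])
E
```

```text
white [250 155  88  33 426] [293.7 170.8] [[570.5, 76.8], [641.0, -156.0], [629.2, -159.4], [558.7, 73.3]] z 61.9
white [281 173  24  13 125] [292.6 178.5] [[576.4, -5.7], [596.4, -67.0], [583.0, -71.3], [563.1, -10.0]] z 55.7
white [239 181 108  41 857] [289.9 198.8] [[536.8, 125.4], [623.7, -160.5], [553.6, -181.0], [467.1, 104.0]] z 55.7
white [229 188  10   6  41] [233.6 190.5] [[554.0, 130.3], [560.6, 108.8], [549.4, 105.3], [542.8, 126.8]] z 60.7
yellow [241 194  12   7  50] [246.5 197.4] [529.   81.8  96.6] [[529.8, 97.9], [537.9, 68.4], [528.0, 65.7], [519.8, 95.2]]
blue [261 184  14  23 194] [267.5 195.1] [537.2  28.9  55.7] [[561.6, 48.8], [568.5, 26.5], [513.4, 9.6], [506.5, 31.8]]
blue [294 185   3   4  11] [295.1 186.4] [558.6 -44.4  56.7] [[562.3, -41.6], [562.2, -46.9], [554.2, -46.7], [554.3, -41.4]]
```

View pics/crop0.png

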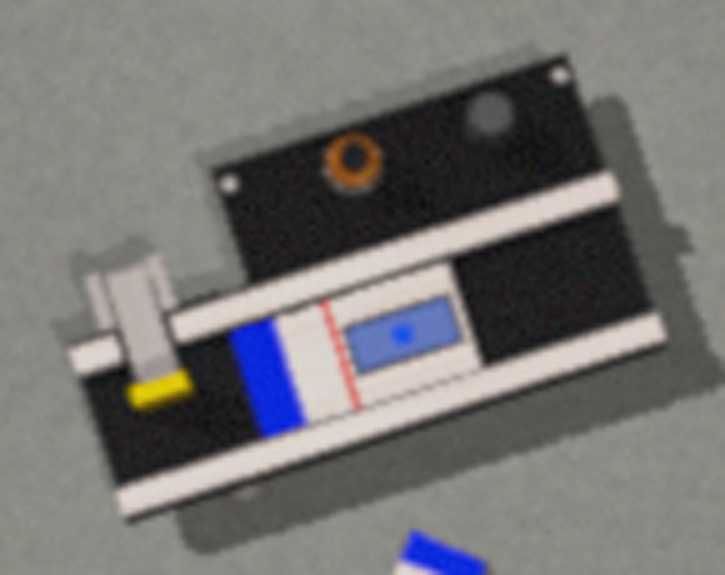

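The crop confirms it: the plate in the lane has its blue band on the left at about crop (268,380), which faces the open end. The yellow thumb plate is at about (160,390). Next I'll compute the ledge frame.

```bash
cat >> h.py <<'E'
def frame(c):
    px=lambda u,v:(215+(u+.5)/5-.5,120+(v+.5)/5-.5)
    lip=[ray(c,*px(*p),56)[:2] for p in((126,518),(118,487),(665,340),(660,313))]
    fen=[ray(c,*px(*p),62)[:2] for p in((70,347),(78,375),(612,172),(620,198))]
    return np.array(lip),np.array(fen)
E
python3 - <<'E'
from h import *
import pickle
c=pickle.load(open('c0.pkl','rb'))['top']
L,F=frame(c);print(L.round(1),F.round(1))
d=(L[0]-L[2]+L[1]-L[3]+F[0]-F[2]+F[1]-F[3]);y=d/np.linalg.norm(d);x=np.array([y[1],-y[0]])
allp=np.r_[L,F];print('x coords',(allp@x).round(1),'y coords',(allp@y).round(1))
xm=np.mean(allp@x - np.array([-46,-32,-46,-32,46,32,46,32])); ye=np.mean((allp@y)[[0,1,4,5]]);yr=np.mean((allp@y)[[2,3,6,7]])
ye=((ye+yr)/2+150); O=xm*x+ye*y
print('end',O,'ang x',np.degrees(np.arctan2(x[1],x[0])),'len',ye-yr)
loc=lambda p:(np.array(p)[:2]-O)@np.c_[x,y]
px=lambda u,v:(215+(u+.5)/5-.5,120+(v+.5)/5-.5)
for n,p,z in(('lead',(232,335),56),('lead',(264,438),56),('tail',(450,264),56),('tail',(482,363),56),('yel',(128,390),97.5),('yel',(190,372),97.5),('yel-',(135,410),97.5),('yel-',(194,390),97.5),('drop',(353,160),98),('obj',(490,113),94)): print(n,loc(ray(c,*px(*p),z)).round(1))
np.savez('fr.npz',O=O,x=x,y=y)
for n,q in(('stopgo',(-45,-40)),('tailgo',(0,-280)),): print(n,(O+q[0]*x+q[1]*y).round(1))
print(x,y)
E
```

```text
[[ 465.   103.1]
 [ 481.4  107. ]
 [ 552.1 -182.6]
 [ 566.5 -180.4]] [[ 555.2  130.5]
 [ 540.4  126.5]
 [ 641.  -156.7]
 [ 627.1 -160.5]]
x coords [475.  491.8 476.2 490.6 569.3 553.9 568.8 554.4] y coords [ -35.   -36.  -333.7 -335.8  -34.9  -34.4 -334.6 -334.2]
end [510.4235489  117.02284302] ang x 16.726819962901516 len 299.75223589974456
lead [ 27.1 -82.9]
lead [-30.  -82.1]
tail [  27.1 -203.9]
tail [ -27.9 -203.5]
yel [ 12.1 -23.7]
yel [ 11.  -56.7]
yel- [  1.2 -23.9]
yel- [  1.6 -55.8]
drop [  89.  -169.9]
obj [  90.9 -244.9]
stopgo [478.8  65.8]
tailgo [ 591.  -151.1]
[0.95768788 0.28780884] [-0.28780884  0.95768788]
```

>>> carry_out:
  deltas:
    - [[0.026,-0.038,0],[0,0,-5.5],0]
    - [[0.026,-0.038,0],[0,0,-5.5],0]
    - [[0.026,-0.038,0],[0,0,-5.5],0]
    - [[0.026,-0.038,0],[0,0,-5.5],0]
    - [[0.026,-0.038,0],[0,0,-5.5],0]
    - [[0.026,-0.038,0],[0,0,-5.5],0]
    - [[0.026,-0.038,0],[0,0,-5.5],0]
    - [[0.026,-0.038,0],[0,0,-5.5],0]
    - [[0.026,-0.038,0],[0,0,-5.5],0]
    - [[0.026,-0.038,0],[0,0,-5.5],0]
  grip_force: 30

```text
t: 1.1
ee_pos: [431.0, 130.4, 210.3]
orientation: [-3.112, -0.425, 0.004]
wrist_force: [1.6, 1.0, 0.6]
gripper_width: 0.1
```

>>> carry_out:
  deltas:
    - [[0.024,-0.032,0],[0,0,0.6],0]
    - [[0.024,-0.032,-0.01],[0,0,0.5],0]
    - [[0,0,-0.03],[0,0,0],0]
    - [[0,0,-0.03],[0,0,0],0]
    - [[0,0,-0.03],[0,0,0],0]
    - [[0,0,-0.018],[0,0,0],0]
    - [[0,0,0],[0,0,0],0]

```text
t: 1.8
ee_pos: [482.8, 57.1, 87.7]
orientation: [3.111, 0.437, -0.002]
wrist_force: [-0.9, 0.8, 1.3]
gripper_width: 0.2
```

```bash
cat > st.py <<'E'
from h import *
f=np.load('fr.npz');s=env.read_state();p=s['ee_pos'];o=s['orientation']
l=(p[:2]-f['O'])@np.c_[f['x'],f['y']]
print('t',s['t'],'ledge xy',l.round(1),'z',p[2].round(1),'yaw',(2*np.degrees(np.arctan2(o[1],o[0]))).round(1)%180,'F ledge',(s['wrist_force'][:2]@np.c_[f['x'],f['y']]).round(1),s['wrist_force'].round(1))
E
python3 st.py
```

```text
t 1.8 ledge xy [-43.7 -49.4] z 87.7 yaw 16.0 F ledge [-0.6  1. ] [-0.9  0.8  1.3]
```

>>> carry_out:
  deltas:
    - [[-0.0026,0.0086,0.002],[0,0,0.7],0]
    - [[0.0096,0.0029,0],[0,0,0],0]
    - [[0.0096,0.0029,0],[0,0,0],0]
    - [[0.0048,0.0014,0],[0,0,0],0]
    - [[0.0048,0.0014,0],[0,0,0],0]
    - [[0,0,0],[0,0,0],0]

```text
t: 2.4
ee_pos: [513.8, 76.7, 93.9]
orientation: [3.107, 0.459, 0.007]
wrist_force: [-0.1, -0.3, -0.7]
gripper_width: -0.0
```

```bash
python3 st.py; python3 - <<'E'
from h import *
a=cap('top')['img'][120:235,215:360,::-1];b=cap('scene')['img'][190:300,190:340,::-1]
cv2.imwrite('pics/s1.png',np.vstack([cv2.resize(a,(435,290),interpolation=3),cv2.resize(b,(435,300),interpolation=3)]))
E
```

```text
t 2.4 ledge xy [ -8.4 -39.6] z 93.9 yaw 16.8 F ledge [-0.1 -0.2] [-0.1 -0.3 -0.7]
```

View pics/s1.png

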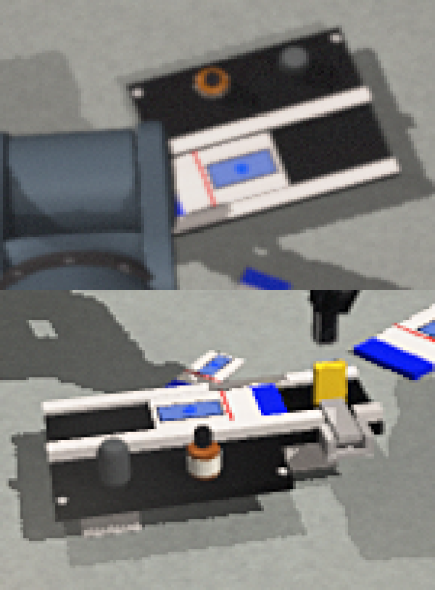

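The scene crop shows the dark finger end at about (325,340), which looks higher than expected relative to the plate top at y=363. I'll check it against depth.

```bash
python3 - <<'E'
from h import *
f=np.load('fr.npz');s=env.read_state()
c=cap('scene');P=cloud(c);p=s['ee_pos']
print('tcp px',proj(c,p),'tip px',proj(c,p-[0,0,19]))
L=(P[...,:2]-f['O'])@np.c_[f['x'],f['y']]
m=(c['range_z']>0)&(np.abs(L[...,1]+40)<25)&(np.abs(L[...,0])<60)&(P[...,2]>66)&(P[...,2]<140)
for v in range(195,240,2):
    us=np.where(m[v])[0]
    if len(us): u=us[len(us)//2];print(v,us[0],us[-1],L[v,u].round(0),P[v,u,2].round(0),c['img'][v,u])
x=int(proj(c,p)[0]);cv2.imwrite('pics/s2.png',cv2.resize(c['img'][150:260,x-70:x+70,::-1],None,fx=5,fy=5,interpolation=2))
E
```

```text
tcp px [301.54355449 214.68454899] tip px [301.39837494 220.70019192]
201 298 300 [ -4. -46.] 139.0 [55 55 55]
203 298 306 [  1. -42.] 135.0 [10 12 12]
205 298 306 [  6. -43.] 132.0 [23 25 23]
207 298 306 [  6. -40.] 126.0 [21 21 24]
209 299 305 [ -6. -40.] 113.0 [62 61 60]
215 308 308 [  5. -26.] 99.0 [189 176 139]
217 298 309 [ 13. -39.] 99.0 [255 241  29]
219 298 309 [ 11. -38.] 92.0 [207 167  28]
221 298 309 [ 13. -39.] 87.0 [213 174  31]
223 298 309 [  9. -37.] 78.0 [216 175  34]
225 298 309 [  8. -37.] 72.0 [213 174  33]
227 298 308 [ 13. -41.] 69.0 [213 172  30]
```

View pics/s2.png

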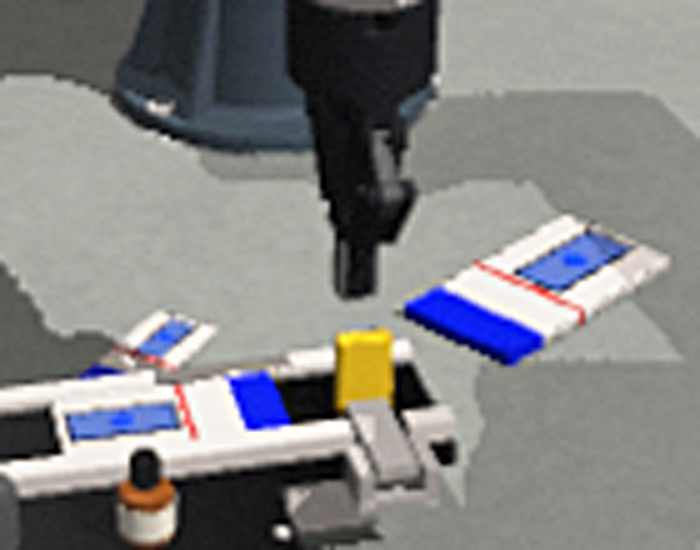

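```bash
python3 - <<'E'
from h import *
import pickle
f=np.load('fr.npz');s=env.read_state();p=s['ee_pos'];print(s['joints'].round(3),p,s['t'],s['gripper_width'])
c0=pickle.load(open('c0.pkl','rb'))['scene'];q=np.array([168,523.4,212.1])
for dz in(0,-6,-19,40):print('home',dz,proj(c0,q+[0,0,dz]))
P=cloud(c0);R=P[70:130,420:490];m=(R[...,2]>150)&(R[...,2]<300)&(np.hypot(R[...,0]-168,R[...,1]-523)<90)
print('home finger low z',np.percentile(R[m][:,2],[0,1,5,20]),R[m][:,:2].mean(0))
c=cap('wrist','w1.png');P=cloud(c);L=(P[...,:2]-f['O'])@np.c_[f['x'],f['y']]
h=cv2.cvtColor(c['img'],cv2.COLOR_RGB2HSV);y=(h[...,0]>20)&(h[...,0]<35)&(h[...,1]>150)&(h[...,2]>90)
print(y.sum(),np.median(L[y],0),np.percentile(P[y][:,2],[5,50,95]))
print('tip px',proj(c,p-[0,0,19]),proj(c,p),'cam',-c['world_to_cam'][:3,:3].T@c['world_to_cam'][:3,3])
E
```

```text
[ 5.800e-02  4.530e-01  1.839e+00 -1.000e-03  8.460e-01 -2.340e-01] [512.69177     76.39763091  93.50163607] 2.55 -0.28533191761664345
home 0 [445.77089308 131.50498072]
home -6 [445.3914799  133.30591417]
home -19 [444.57553592 137.17889711]
home 40 [448.34696727 119.27731348]
home finger low z [245.24921533 247.74352079 252.28117836 262.9151107 ] [177.94442131 525.03555037]
1059 [  7.08784004 -31.08881044] [57.90687087 96.29911218 97.89074612]
tip px [283.12281288 237.43661297] [283.18736604 250.8109957 ] cam [488.92743382 154.11277498 254.30981012]
```

View pics/w1.png

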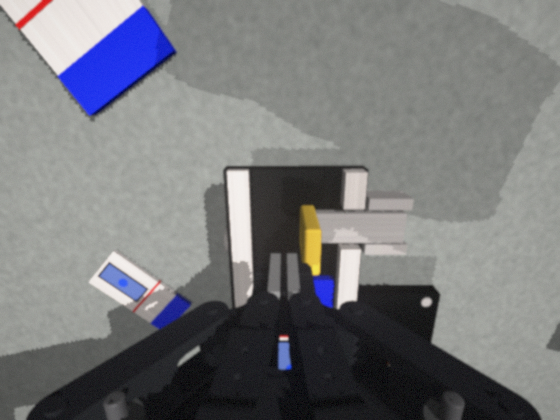

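The wrist view shows the finger ends at (283,255), not at the projected tip (283,237), and the tips are just left of the thumb plate. The true tips look higher than reported, so I'll quantify that from depth.

```bash
python3 - <<'E'
from h import *
f=np.load('fr.npz');s=env.read_state();p=s['ee_pos']
c=cap('wrist');P=cloud(c);L=(P[...,:2]-f['O'])@np.c_[f['x'],f['y']]
print(p,(p[:2]-f['O'])@np.c_[f['x'],f['y']])
for v in range(246,300,6): print(v,[(u,L[v,u].round(0).tolist(),int(P[v,u,2])) for u in(270,276,290,296,302)])
for i in range(3): print(env.capture('wrist')['t'] if 0 else env.read_state()['ee_pos'])
c=cap('scene');P=cloud(c);L=(P[...,:2]-f['O'])@np.c_[f['x'],f['y']]
for v in range(200,211,2): print(v,[(L[v,u].round(0).tolist(),int(P[v,u,2])) for u in(299,301,303,305)])
E
```

```text
[512.5905555   76.35938247  93.45625335] [ -9.62798754 -39.56658688]
246 [(270, [-10.0, 42.0], 254), (276, [-15.0, -57.0], 50), (290, [-4.0, -58.0], 49), (296, [-0.0, -57.0], 50), (302, [2.0, -43.0], 80)]
252 [(270, [-19.0, -63.0], 49), (276, [-15.0, -63.0], 49), (290, [-4.0, -62.0], 50), (296, [0.0, -63.0], 49), (302, [2.0, -46.0], 81)]
258 [(270, [-19.0, -68.0], 49), (276, [-10.0, 42.0], 254), (290, [-6.0, -30.0], 119), (296, [-3.0, -29.0], 121), (302, [2.0, -49.0], 84)]
264 [(270, [-16.0, -29.0], 127), (276, [-13.0, -30.0], 125), (290, [-6.0, -30.0], 126), (296, [-4.0, -30.0], 126), (302, [-0.0, -34.0], 119)]
270 [(270, [-16.0, -30.0], 131), (276, [-13.0, -30.0], 132), (290, [-7.0, -29.0], 132), (296, [-4.0, -30.0], 131), (302, [-1.0, -33.0], 126)]
276 [(270, [-16.0, -29.0], 138), (276, [-13.0, -29.0], 138), (290, [-7.0, -29.0], 137), (296, [-4.0, -30.0], 137), (302, [-1.0, -33.0], 131)]
282 [(270, [-15.0, -30.0], 141), (276, [-13.0, -30.0], 141), (290, [-7.0, -30.0], 141), (296, [-4.0, -29.0], 142), (302, [-1.0, -33.0], 136)]
288 [(270, [-15.0, -30.0], 146), (276, [-13.0, -29.0],
[... 191 characters left out ...]
8.0], 152), (302, [-3.0, -27.0], 154)]
[512.56580026  76.35027227  93.4604059 ]
[512.56580026  76.35027227  93.4604059 ]
[512.56580026  76.35027227  93.4604059 ]
200 [([-2.0, -49.0], 143), ([0.0, -45.0], 144), ([-4.0, -38.0], 141), ([4.0, -35.0], 145)]
202 [([-3.0, -49.0], 137), ([1.0, -45.0], 138), ([5.0, -40.0], 140), ([5.0, -35.0], 139)]
204 [([-3.0, -49.0], 131), ([4.0, -45.0], 134), ([4.0, -40.0], 133), ([4.0, -35.0], 133)]
206 [([-3.0, -49.0], 125), ([2.0, -45.0], 127), ([1.0, -39.0], 126), ([1.0, -34.0], 125)]
208 [([-5.0, -48.0], 118), ([4.0, -45.0], 122), ([4.0, -40.0], 121), ([3.0, -34.0], 120)]
210 [([-184.0, 1.0], 1), ([-181.0, 7.0], 2), ([-177.0, 12.0], 4), ([-185.0, 21.0], -1)]
```

Both cameras put the true fingertips at z≈118, about 24 mm above the reported TCP z instead of 19 mm below it. The xy positions agree. I'll work from tip z ≈ ee_z + 24 and confirm by touch on the floor later. Next I back off in x, lower 46 mm, then push.

>>> carry_out:
  deltas:
    - [[-0.0077,-0.0023,0],[0,0,0],0]
    - [[0,0,-0.02],[0,0,0],0]
    - [[0,0,-0.02],[0,0,0],0]
    - [[0,0,-0.005],[0,0,0],0]
    - [[0,0,0],[0,0,0],0]

```text
t: 3.2
ee_pos: [502.6, 73.3, 48.0]
orientation: [3.107, 0.458, 0.005]
wrist_force: [0.3, 0.0, 0.6]
gripper_width: -0.1
```

```bash
cat >> st.py <<'E'
def tip():
    c=cap('wrist');P=cloud(c);L=(P[...,:2]-f['O'])@np.c_[f['x'],f['y']]
    k=np.zeros(P.shape[:2],bool);k[200:300,266:300]=1
    k&=(np.abs(L[...,1]-l[1]-10)<6)&(np.abs(L[...,0]-l[0])<12)
    z=P[k][:,2];print('wrist finger low z',np.percentile(z,[0,1,3,10]).round(1),k.sum())
    Ps=cloud(c:=cap('scene'));L=(Ps[...,:2]-f['O'])@np.c_[f['x'],f['y']]
    return c
import sys
if len(sys.argv)>1: tip()
E
python3 st.py 1
```

```text
t 3.2 ledge xy [-20.1 -39.6] z 48.0 yaw 16.8 F ledge [ 0.3 -0.1] [0.3 0.  0.6]
wrist finger low z [48.  48.5 48.9 49.4] 2174
```

>>> carry_out:
  deltas:
    - [[0.0096,0.0029,0],[0,0,0],0]
    - [[0.0077,0.0023,0],[0,0,0],0]
    - [[0.0077,0.0023,0],[0,0,0],0]
    - [[0.0077,0.0023,0],[0,0,0],0]
    - [[0.0077,0.0023,0],[0,0,0],0]
    - [[0,0,0],[0,0,0],0]

```text
t: 3.9
ee_pos: [547.9, 86.7, 50.5]
orientation: [3.107, 0.458, 0.01]
wrist_force: [0.7, -0.2, -0.7]
gripper_width: 0.4
```

```bash
cat > yel.py <<'E'
from h import *
f=np.load('fr.npz')
for n in('wrist','scene'):
    c=cap(n);P=cloud(c);L=(P[...,:2]-f['O'])@np.c_[f['x'],f['y']]
    h=cv2.cvtColor(c['img'],cv2.COLOR_RGB2HSV);y=(h[...,0]>20)&(h[...,0]<35)&(h[...,1]>150)&(h[...,2]>80)&(np.abs(L[...,1]+40)<40)&(np.abs(L[...,0])<90)
    print(n,y.sum(),'x 5/50/95',np.percentile(L[y][:,0],[5,50,95]).round(1),'y',np.percentile(L[y][:,1],[5,50,95]).round(1),'z',np.percentile(P[y][:,2],[5,95]).round(1))
E
python3 st.py; python3 yel.py
```

```text
t 3.9 ledge xy [ 27.1 -39.8] z 50.5 yaw 16.8 F ledge [ 0.6 -0.4] [ 0.7 -0.2 -0.7]
wrist 1430 x 5/50/95 [41.2 45.6 49.6] y [-41.  -27.  -24.4] z [66.3 97.8]
scene 163 x 5/50/95 [45.9 50.2 53.4] y [-53.  -40.3 -27. ] z [61.2 98.6]
```

The stop has moved about 39 mm. Next I back off, rise, and go behind the tail.

>>> carry_out:
  deltas:
    - [[-0.0096,-0.0029,0],[0,0,0],0]
    - [[-0.0096,-0.0029,0.02],[0,0,0],0]
    - [[-0.006,-0.002,0.03],[0,0,0],0]
    - [[0,0,0.03],[0,0,0],0]
    - [[0.0115,-0.038,0],[0,0,0],0]
    - [[0.0115,-0.038,0],[0,0,0],0]
    - [[0.0115,-0.038,0],[0,0,0],0]
    - [[0.0115,-0.038,0],[0,0,0],0]
    - [[0.0115,-0.038,0],[0,0,0],0]
    - [[0,0,0],[0,0,0],0]

```text
t: 5.0
ee_pos: [572.0, -119.5, 134.6]
orientation: [3.105, 0.462, 0.011]
wrist_force: [-1.0, 0.4, -0.4]
gripper_width: 0.2
```

```bash
python3 st.py; python3 yel.py
```

```text
t 5.0 ledge xy [  -9.1 -244.3] z 134.6 yaw 16.9 F ledge [-0.9  0.7] [-1.   0.4 -0.4]Traceback (most recent call last):
  File "yel.py", line 6, in <module>
    print(n,y.sum(),'x 5/50/95',np.percentile(L[y][:,0],[5,50,95]).round(1),'y',np.percentile(L[y][:,1],[5,50,95]).round(1),'z',np.percentile(P[y][:,2],[5,95]).round(1))
                                ~~~~~~~~~~~~~^^^^^^^^^^^^^^^^^^^^^
    return _quantile_unchecked(
        a, q, axis, out, overwrite_input, method, keepdims, weights)
    return _ureduce(a,
                    func=_quantile_ureduce_func,
    ...<5 lines>...
                    overwrite_input=overwrite_input,
                    method=method)
    r = func(a, **kwargs)
    result = _quantile(arr,
                       quantiles=q,
    ...<2 lines>...
                       out=out,
                       weights=wgt)
    slices_having_nans = np.isnan(arr[-1, ...])
                                  ~~~^^^^^^^^^
IndexError: index -1 is out of bounds for axis 0 with size 0
```

>>> carry_out:
  deltas:
    - [[0.007,0.0083,-0.01],[0,0,0],0]
    - [[0,0,-0.03],[0,0,0],0]
    - [[0,0,-0.03],[0,0,0],0]
    - [[0,0,-0.02],[0,0,0],0]
    - [[0,0,0],[0,0,0],0]

```text
t: 5.55
ee_pos: [576.7, -101.9, 39.9]
orientation: [3.106, 0.469, 0.01]
wrist_force: [-0.1, -0.5, 0.3]
gripper_width: -0.1
```

```bash
python3 st.py; python3 - <<'E'
from h import *
f=np.load('fr.npz');s=env.read_state();l=(s['ee_pos'][:2]-f['O'])@np.c_[f['x'],f['y']]
c=cap('wrist','w2.png');P=cloud(c);L=(P[...,:2]-f['O'])@np.c_[f['x'],f['y']]
for v in range(240,300,4): print(v,[(L[v,u].round(0).tolist(),int(P[v,u,2])) for u in(274,292)])
E
```

```text
t 5.55 ledge xy [   0.5 -228.8] z 39.9 yaw 17.2 F ledge [-0.3 -0.5] [-0.1 -0.5  0.3]
240 [([-5.0, -217.0], 49), ([5.0, -217.0], 49)]
244 [([-5.0, -220.0], 49), ([5.0, -220.0], 49)]
248 [([-5.0, -222.0], 49), ([5.0, -222.0], 50)]
252 [([-5.0, -225.0], 49), ([5.0, -225.0], 49)]
256 [([-4.0, -219.0], 64), ([5.0, -219.0], 65)]
260 [([-4.0, -219.0], 69), ([5.0, -219.0], 69)]
264 [([-4.0, -218.0], 74), ([4.0, -219.0], 73)]
268 [([-4.0, -219.0], 77), ([4.0, -219.0], 76)]
272 [([-4.0, -218.0], 81), ([4.0, -219.0], 79)]
276 [([-4.0, -219.0], 84), ([4.0, -219.0], 84)]
280 [([-4.0, -218.0], 87), ([4.0, -219.0], 87)]
284 [([-4.0, -219.0], 89), ([4.0, -218.0], 91)]
288 [([-4.0, -218.0], 93), ([4.0, -218.0], 94)]
292 [([-4.0, -219.0], 95), ([4.0, -219.0], 95)]
296 [([-3.0, -218.0], 99), ([3.0, -218.0], 100)]
```

View pics/w2.png

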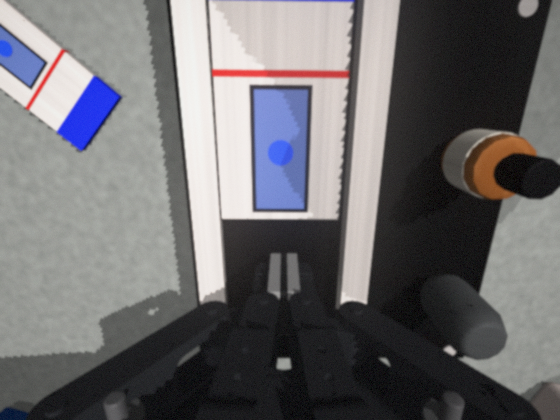

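The finger front is at y=-219, centred 15 mm behind the tail edge (wrist row 218). The tips are at z≈64, so the +24 offset is confirmed. I'll lower gently until they touch the floor.

>>> carry_out:
  deltas:
    - [[0,0,-0.006],[0,0,0],0]
    - [[0,0,-0.003],[0,0,0],0]
    - [[0,0,-0.0015],[0,0,0],0]
    - [[0,0,0],[0,0,0],0]

```text
t: 6.0
ee_pos: [579.1, -100.6, 33.1]
orientation: [3.103, 0.472, 0.019]
wrist_force: [0.3, -1.2, 0.4]
gripper_width: 0.2
```

>>> carry_out:
  deltas:
    - [[0,0,-0.001],[0,0,0],0]
    - [[0,0,-0.001],[0,0,0],0]

```text
t: 6.2
ee_pos: [579.6, -100.9, 31.8]
orientation: [3.102, 0.471, 0.021]
wrist_force: [0.9, 0.8, -0.2]
gripper_width: -0.3
```

>>> carry_out:
  deltas:
    - [[0,0,-0.0015],[0,0,0],0]
    - [[0,0,-0.001],[0,0,0],0]
    - [[0,0,0],[0,0,0],0]

```text
t: 6.5
ee_pos: [579.8, -101.0, 31.8]
orientation: [3.102, 0.471, 0.022]
wrist_force: [-0.4, -0.1, -0.1]
gripper_width: -0.0
```

```bash
cat > w.py <<'E'
from h import *
f=np.load('fr.npz')
c=cap('wrist');P=cloud(c);L=(P[...,:2]-f['O'])@np.c_[f['x'],f['y']]
for u in(274,292):
    z=P[230:290,u,2];y=L[230:290,u,1]
    k=np.where(np.diff(y)>2)[0];k=k[0]+1 if len(k) else 0
    print(u,'tip row',230+k,'front y',np.median(y[k:k+15]).round(1),'z',z[k:k+4].round(1))
h=cv2.cvtColor(c['img'],cv2.COLOR_RGB2HSV);w=(h[...,1]<60)&(h[...,2]>120)&(np.abs(L[...,0])<29)&(np.abs(P[...,2]-56)<4)
w[260:]=0
for xr in((-27,-20),(-4,4),(20,27)):
    m=w&(L[...,0]>xr[0])&(L[...,0]<xr[1]);print('tail y',np.percentile(L[m][:,1],.5).round(1) if m.sum() else None,end=' ')
print()
E
python3 st.py; python3 w.py
```

```text
t 6.5 ledge xy [   3.7 -228.7] z 31.8 yaw 17.3 F ledge [-0.4  0. ] [-0.4 -0.1 -0.1]
274 tip row 230 front y -211.6 z [50.1 49.3 48.9 50.2]
292 tip row 277 front y -218.6 z [192.2  77.6  77.5  79.4]
tail y -202.3 tail y -202.6 tail y -202.1
```

>>> carry_out:
  deltas:
    - [[-0.003,-0.001,-0.003],[0,0,0],0]
    - [[0,0,-0.002],[0,0,0],0]

```text
t: 6.75
ee_pos: [580.2, -101.1, 31.3]
orientation: [3.102, 0.47, 0.034]
wrist_force: [-16.8, 1.7, 30.9]
gripper_width: -0.2
```

```bash
python3 st.py; python3 - <<'E'
from h import *
f=np.load('fr.npz')
c=cap('wrist');P=cloud(c);L=(P[...,:2]-f['O'])@np.c_[f['x'],f['y']]
for v in range(244,270,2): print(v,[(L[v,u].round(0).tolist(),P[v,u,2].round(1)) for u in(274,292)])
E
```

```text
t 6.75 ledge xy [   4.1 -229. ] z 31.3 yaw 17.2 F ledge [-15.6   6.5] [-16.8   1.7  30.9]
244 [([-1.0, -216.0], np.float64(48.3)), ([8.0, -215.0], np.float64(50.2))]
246 [([-1.0, -216.0], np.float64(50.6)), ([8.0, -217.0], np.float64(48.9))]
248 [([-1.0, -218.0], np.float64(49.2)), ([8.0, -217.0], np.float64(50.6))]
250 [([-1.0, -219.0], np.float64(49.6)), ([8.0, -219.0], np.float64(49.2))]
252 [([-1.0, -220.0], np.float64(49.4)), ([8.0, -220.0], np.float64(49.9))]
254 [([-1.0, -219.0], np.float64(54.4)), ([8.0, -219.0], np.float64(54.3))]
256 [([-1.0, -219.0], np.float64(57.0)), ([8.0, -219.0], np.float64(57.3))]
258 [([-1.0, -219.0], np.float64(59.2)), ([8.0, -219.0], np.float64(57.8))]
260 [([-1.0, -219.0], np.float64(59.9)), ([8.0, -219.0], np.float64(60.4))]
262 [([-1.0, -219.0], np.float64(62.0)), ([8.0, -219.0], np.float64(63.3))]
264 [([-1.0, -219.0], np.float64(63.7)), ([7.0, -219.0], np.float64(65.1))]
266 [([-1.0, -219.0], np.float64(65.9)), ([7.0, -219.0], np.float64(65.7))]
268 [([-1.0, -219.0], np.float64(68.3)), ([7.0, -219.0], np.float64(68.6))]
```

Contact: 31 N upward and about 16 N toward -x. I need to see what is touching.

```bash
python3 - <<'E'
from h import *
c=cap('scene');u,v=proj(c,env.read_state()['ee_pos']).astype(int)
a=cv2.resize(c['img'][v-65:v+35,u-60:u+60,::-1],None,fx=6,fy=6,interpolation=2);cv2.imwrite('pics/s3.png',a)
s=env.read_state();print(s['joints'].round(3),s['tau'].round(1),s['moment'],s['wrist_force'])
E
```

```text
[-0.254  0.647  1.69   0.007  0.783 -0.559] [ -1.6 -45.8 -20.4  -0.4  -2.7  -0. ] [8.09237194e-01 1.64408684e+00 2.93552240e-05] [-9.3679539   4.90446853 26.6651021 ]
```

View pics/s3.png

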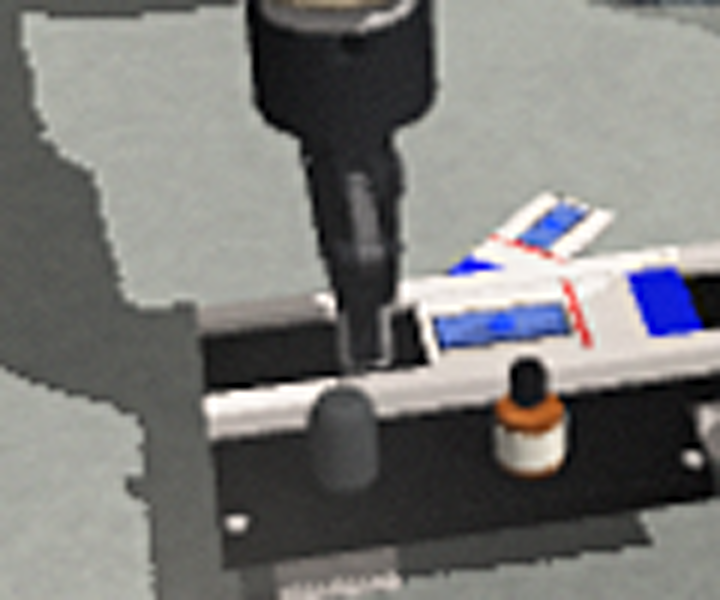

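The fingertips rest on the lane floor behind the carrier, as intended. I'll raise about 2.5 mm, recentre in x, then push along +y.

>>> carry_out:
  deltas:
    - [[0,0,0.0025],[0,0,0],0]
    - [[-0.0035,-0.001,0],[0,0,0],0]
    - [[0,0,0],[0,0,0],0]

```text
t: 7.15
ee_pos: [576.4, -102.3, 34.2]
orientation: [3.102, 0.469, 0.035]
wrist_force: [-0.5, -0.8, -0.1]
gripper_width: -0.1
```

```bash
python3 st.py;python3 - <<'E'
from h import *
f=np.load('fr.npz')
c=cap('wrist');P=cloud(c);L=(P[...,:2]-f['O'])@np.c_[f['x'],f['y']]
for v in range(248,262,2): print(v,[(L[v,u].round(0).tolist(),P[v,u,2].round(1)) for u in(274,292)])
print(env.read_state()['orientation'])
E
```

```text
t 7.15 ledge xy [ 1.000e-01 -2.291e+02] z 34.2 yaw 17.2 F ledge [-0.7 -0.6] [-0.5 -0.8 -0.1]
248 [([-5.0, -219.0], np.float64(50.4)), ([4.0, -220.0], np.float64(49.6))]
250 [([-5.0, -221.0], np.float64(49.5)), ([4.0, -221.0], np.float64(49.8))]
252 [([-5.0, -222.0], np.float64(49.2)), ([4.0, -222.0], np.float64(49.9))]
254 [([-5.0, -219.0], np.float64(57.8)), ([4.0, -219.0], np.float64(57.4))]
256 [([-5.0, -219.0], np.float64(59.7)), ([4.0, -219.0], np.float64(58.9))]
258 [([-5.0, -219.0], np.float64(61.7)), ([4.0, -219.0], np.float64(61.9))]
260 [([-5.0, -219.0], np.float64(63.5)), ([4.0, -219.0], np.float64(63.9))]
[3.101581   0.46933914 0.03550375]
```

>>> carry_out:
  deltas:
    - [[-0.0014,0.0048,-0.0012],[0,0,0],0]
    - [[-0.0014,0.0048,0],[0,0,0],0]
    - [[-0.0014,0.0048,0],[0,0,0],0]
    - [[-0.0014,0.0048,0],[0,0,0],0]

```text
t: 7.6
ee_pos: [570.4, -82.0, 32.0]
orientation: [3.102, 0.468, 0.034]
wrist_force: [0.5, -1.1, 0.5]
gripper_width: 0.1
```

```bash
cat > w.py <<'E'
from h import *
f=np.load('fr.npz')
c=cap('wrist');P=cloud(c);L=(P[...,:2]-f['O'])@np.c_[f['x'],f['y']]
h=cv2.cvtColor(c['img'],cv2.COLOR_RGB2HSV)
wh=(h[...,1]<60)&(h[...,2]>120)&(np.abs(P[...,2]-56)<5)
rd=((h[...,0]<8)|(h[...,0]>172))&(h[...,1]>120)&(h[...,2]>90)&(np.abs(L[...,0])<29)&(np.abs(P[...,2]-56)<8)
for a,b in((-27,-18),(-4,4),(18,27)):
    m=wh&(L[...,0]>a)&(L[...,0]<b);r=rd&(L[...,0]>a)&(L[...,0]<b)
    print('x',a,b,'tail y',np.percentile(L[m][:,1],.5).round(1) if m.sum() else None,'red y',np.median(L[r][:,1]).round(1) if r.sum() else None,'z',np.median(P[m][:,2]).round(1))
E
python3 st.py;python3 w.py
```

```text
t 7.6 ledge xy [ 1.000e-01 -2.079e+02] z 32.0 yaw 17.2 F ledge [ 0.2 -1.2] [ 0.5 -1.1  0.5]
x -27 -18 tail y -197.0 red y -129.5 z 55.6
x -4 4 tail y -197.4 red y -129.0 z 55.7
x 18 27 tail y -196.8 red y -129.2 z 55.6
```

The carrier is being pushed square, and the lead is at about -78. I'll continue.

>>> carry_out:
  deltas:
    - [[-0.0017,0.0057,0.0007],[0,0,0],0]
    - [[-0.0017,0.0057,0],[0,0,0],0]
    - [[-0.0017,0.0057,0],[0,0,0],0]
    - [[-0.0017,0.0057,0],[0,0,0],0]
    - [[-0.0017,0.0057,0],[0,0,0],0]
    - [[-0.0017,0.0057,0],[0,0,0],0]
    - [[-0.0017,0.0057,0],[0,0,0],0]
    - [[-0.0017,0.0057,0],[0,0,0],0]

```text
t: 8.45
ee_pos: [555.3, -31.8, 32.7]
orientation: [3.102, 0.469, 0.034]
wrist_force: [0.1, -0.2, -0.1]
gripper_width: 0.1
```

```bash
python3 st.py;python3 w.py
```

```text
t 8.45 ledge xy [   0.2 -155.4] z 32.7 yaw 17.2 F ledge [ 0.  -0.2] [ 0.1 -0.2 -0.1]
x -27 -18 tail y -144.5 red y -76.8 z 55.7
x -4 4 tail y -145.1 red y -76.8 z 55.7
x 18 27 tail y -144.2 red y -76.3 z 55.6
```

>>> carry_out:
  deltas:
    - [[-0.0017,0.0057,0],[0,0,0],0]
    - [[-0.0017,0.0057,0],[0,0,0],0]
    - [[-0.0017,0.0057,0],[0,0,0],0]
    - [[-0.0017,0.0057,0],[0,0,0],0]
    - [[-0.0017,0.0057,0],[0,0,0],0]
    - [[-0.0017,0.0057,0],[0,0,0],0]
    - [[-0.0017,0.0057,0],[0,0,0],0]
    - [[-0.0017,0.0057,0],[0,0,0],0]

```text
t: 9.3
ee_pos: [540.4, 18.1, 32.7]
orientation: [3.102, 0.469, 0.034]
wrist_force: [0.2, -1.1, 0.3]
gripper_width: 0.2
```

```bash
python3 st.py;python3 w.py;python3 yel.py
```

```text
t 9.3 ledge xy [   0.2 -103.3] z 32.7 yaw 17.2 F ledge [-0.2 -1.1] [ 0.2 -1.1  0.3]
x -27 -18 tail y -92.2 red y -24.7 z 55.7
x -4 4 tail y -93.2 red y -24.6 z 55.7
x 18 27 tail y -92.1 red y -24.6 z 55.7
wrist 3929 x 5/50/95 [40.8 42.7 49.1] y [-51.4 -39.3 -26. ] z [73.7 97.9]
scene 152 x 5/50/95 [45.9 50.3 52.7] y [-52.8 -40.8 -27.9] z [61.  98.4]
```

>>> carry_out:
  deltas:
    - [[-0.0013,0.0043,0],[0,0,0],0]
    - [[-0.0012,0.0038,0],[0,0,0],0]
    - [[0,0,0],[0,0,0],0]
    - [[0.0029,-0.0096,0],[0,0,0],0]
    - [[0.0029,-0.0096,0.002],[0,0,0],0]
    - [[0,0,0.03],[0,0,0],0]
    - [[0,0,0.04],[0,0,0],0]
    - [[0,0,0],[0,0,0],0]

```text
t: 10.25
ee_pos: [544.3, 3.0, 106.8]
orientation: [3.103, 0.467, 0.031]
wrist_force: [0.4, 1.0, 0.7]
gripper_width: -0.4
```

```bash
python3 st.py;python3 w.py;python3 yel.py
```

```text
t 10.25 ledge xy [  -0.3 -118.9] z 106.8 yaw 17.1 F ledge [0.6 0.9] [0.4 1.  0.7]
x -27 -18 tail y -84.4 red y -15.9 z 55.7
x -4 4 tail y -83.7 red y -15.9 z 55.7
x 18 27 tail y -83.4 red y -15.8 z 55.7
wrist 927 x 5/50/95 [41.5 45.1 49.1] y [-51.4 -38.5 -26.7] z [95.6 98.2]
scene 151 x 5/50/95 [45.7 50.4 52.7] y [-52.8 -40.7 -27.6] z [62.1 98. ]
```

The lead is at about +36. I'll clear the arm and take one independent look from the top.

>>> carry_out:
  deltas:
    - [[0,0,0.04],[0,0,0],0]
    - [[0,0,0.04],[0,0,0],0]
    - [[-0.03,-0.035,0.01],[0,0,0],0]
    - [[-0.03,-0.035,0],[0,0,0],0]
    - [[-0.03,-0.035,0],[0,0,0],0]
    - [[-0.03,-0.035,0],[0,0,0],0]
    - [[-0.02,-0.035,0],[0,0,0],0]
    - [[0,0,0],[0,0,0],0]

```text
t: 11.2
ee_pos: [392.0, -176.7, 185.4]
orientation: [-3.103, -0.472, 0.003]
wrist_force: [1.1, 0.0, -0.3]
gripper_width: -0.0
```

```bash
python3 st.py; python3 - <<'E'
from h import *
import pickle
f=np.load('fr.npz');c=cap('top');c0=pickle.load(open('c0.pkl','rb'))['top']
h=cv2.cvtColor(c['img'],cv2.COLOR_RGB2HSV)
P=cloud(c);L=(P[...,:2]-f['O'])@np.c_[f['x'],f['y']]
roi=(np.abs(L[...,0])<34)&(np.abs(L[...,1])<80)
b=roi&(h[...,0]>110)&(h[...,0]<130)&(h[...,1]>180)&(h[...,2]>90)
r=roi&((h[...,0]<8)|(h[...,0]>172))&(h[...,1]>90)&(h[...,2]>90)
for n,m in(('blue',b),('red',r)):
    v,u=np.where(m);q=np.array([ray(c,a,d,56)[:2] for a,d in zip(u,v)]);q=(q-f['O'])@np.c_[f['x'],f['y']];print(n,len(q),q.mean(0).round(1),q.min(0).round(1),q.max(0).round(1))
cv2.imwrite('pics/t9.png',cv2.resize(np.hstack([k['img'][100:260,90:480,::-1] for k in(c0,)]+[])if 0 else np.vstack([k['img'][110:260,95:475,::-1] for k in(c0,c)]),None,fx=2,fy=2,interpolation=2)[:600,:760])
E
```

```text
t 11.2 ledge xy [-197.9 -247.2] z 185.4 yaw 17.30000000000001 F ledge [ 1.1 -0.3] [ 1.1  0.  -0.3]
blue 174 [-1.2 20.1] [-29.9 -54.4] [26.9 34.8]
red 29 [  0.9 -15.7] [-29.6 -17.9] [ 28.9 -13.4]
```

View pics/t9.png

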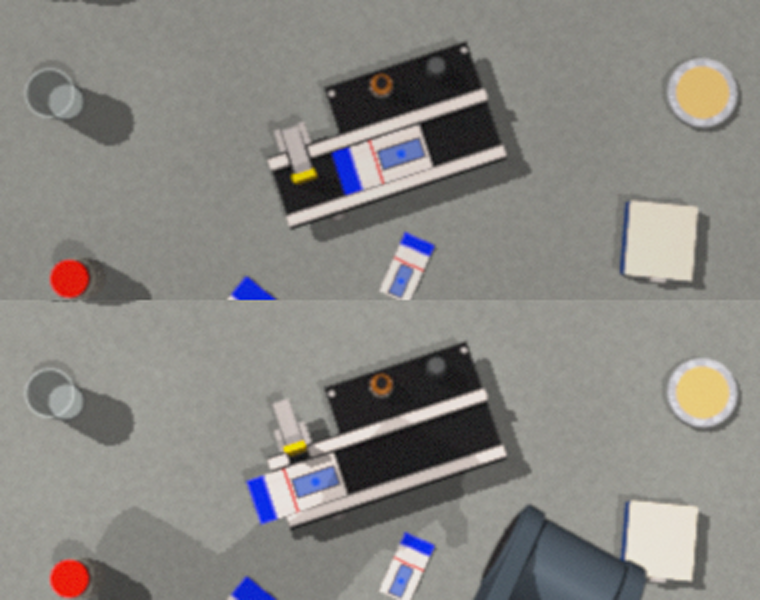

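Comparing before (top half) and after: the blue band at (262,498) is fully past the open end, the red line at (290,488) is still on the ledge, and the stop is pulled back to (295,447). Every bystander is where it was. Handing in.

```bash
python3 -c "
from workcell import env
print(env.finish_job())"
```

```text
the job is handed in; nothing more can be done
None
```

I pushed the stop back out of the lane, then pushed the carrier from its tail with closed fingertips. It stayed flat and square all the way. I handed in at about 11 s of robot time with the arm well clear; no verdict was reported.

**Last checks:**
- **Carrier:** the blue end stands about 35.7 mm past the open end (allowed 23.5–51.5). The red line is about 16 mm inside the edge, seen from both the wrist and top cameras. Sideways it is about 1 mm off centre, and its top is at z = 55.7 mm (56 expected when flat).
- **Stop:** its thumb plate moved about 39 mm, against the 29 mm needed, and stayed there.
- **Bystanders:** none shows any shift between the before and after top views.

**Disagreements:**
- **Fingertip height:** both cameras put the fingertips about 24 mm above the reported TCP z, not 19 mm below it as specified. Because of this, my first approach to the stop was too high.
- **Floor contact:** the fingertips met the lane floor about 5 mm earlier than that camera estimate predicted. They pressed on it briefly with about 31 N, so I set the pushing height from that contact.

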